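Switch the grinder off inside its latched isolator box

TASK

Switch the coffee grinder off in its isolator box: turn the orange latch knob on the lid clockwise all the way to its quarter-turn stop, swing the lid up and back until it stands open by itself, then push the red lever inside fully over, away from the box's front. Leave the blue lever as it is, leave the knob turned and the lid open, and do not shift or knock over the glass, mug, jug, tamper, cups, canister or scale around it.

Things in the scene. Friction and masses are not known exactly. Their poses are not given: they have to be found in the camera images.
- case: Fixed black open-topped box, 190 (x, front to back) x 260 (y) x 115 mm high, walls and floor 5 mm. Origin: centre of its underside, on the counter. x points from its front (knob side, robot side) to its back (hinges), y to the left. Inside at x=+60, y=0 stands a 22 mm post with a thin sprung plunger that lifts the lid; lid open, its tip stands 12 mm above the rim.
- lid (a joint): Flat aluminium lid, 200 x 264 x 6 mm, 0.26 kg plus knob: 0 shut, 1.8 rad at its stop, leaning back past upright. Held shut by the latch; once that has turned about 1 rad a spring lifts the lid to about 0.37 rad. From there raise it by its front edge with a few newtons; let go below 1.57 rad it falls back, past that it falls to its stop and stays.
- lid_edge (a point): Middle of the lid's front lower edge. With the lid shut it is at x=-105, y=0, z=115 mm in the box's frame, 10 mm proud of the box's front wall. It travels on a 200 mm arc about the hinge line.
- lid_hinge (a point): Middle of the hinge line, at x=+95, y=0, z=115 mm in the box's frame; the axis runs along the box's y.
- latch (a joint): Angle of the orange wing knob on the lid: 0 latched (wing lies along the box's y, across the lid), pi/2 fully open (wing lies along x), with a stop at each end. Turns clockwise seen from above: the end at +y goes towards +x. Needs about 0.1 N m and stays where it is left.
- latch_top (a point): Top centre of the knob's wing, on its turning axis, 38 mm above the lid's upper face; lid shut: x=-50, y=0, z=159 mm in the box's frame. The wing is 84 mm long, 14 wide, 30 high, its lower side 8 mm above the lid's upper face (a 44 mm black disc lies below it). It rises and tips with the lid.
- red_lever (a joint): Angle of the red-knobbed toggle lever in the box: 0 leans 0.5 rad to the front (-x of the box), 1.0 leans 0.5 rad to the back (+x), with stops there. It pivots about the box's y at x=+5 mm of the box, 27 mm above the counter, 65 mm from the knob's centre; takes about 1 N at the knob and stays where it is left.
- red_lever_tip (a point): Centre of the red lever's 26 mm ball knob. The red and blue levers stand side by side, 68 mm left and right of the box's centre line; which is left or right varies.
- blue_lever (a joint): Angle of the blue-knobbed lever, built like the red one. To be left alone.
- blue_lever_tip (a point): Centre of the blue lever's 26 mm ball knob.
- glass: Clear latte glass, 76 mm across the rim, 100 mm high, left of the box; origin at the centre of its underside.
- mug: Blue ceramic mug, 80 mm across, 85 mm high, right of the box; origin at the centre of its underside.
- pitcher: Steel milk jug with handle, 90 mm across, 110 mm high, far left; origin at the centre of its underside.
- tamper: Steel tamper standing upright, 58 mm across, 98 mm high, far right; origin at the centre of its underside.
- cup_stack: Stack of grey paper cups, 84 mm across, 130 mm high, far right; origin at the centre of its underside.
- canister: Steel canister, 90 mm across, 130 mm high, far left; origin at the centre of its underside.
- scale: Flat black barista scale, 130 x 160 x 24 mm, at the right near the robot; origin at the centre of its underside.

How it is judged (in metres and radians):
On the way, in this order (a step that is already met when the one before it is completed fails the run):
1. the latch knob is turned clockwise to its open stop (value of joint latch above 1.4 rad), for 0.2 s.
2. the lid stands open past upright (value of joint lid above 1.6 rad), for 0.2 s.
3. the red lever is pushed fully over to the back (value of joint red_lever above 0.88 rad), for 0.2 s.
At the end, for the whole second after the job is handed in: The lid stands open and still, past upright (over 1.6 rad); the knob, once turned over 1.4 rad, is still over 1.3 rad; the red lever is fully over to the back (over 0.88 of 1.0 rad); the blue lever still leans to the front (under 0.3 rad) (value of joint lid above 1.6 rad and velocity of joint lid below 0.1 rad/s and value of joint latch above 1.3 rad and value of joint red_lever above 0.88 rad and value of joint blue_lever below 0.3 rad); the robot touches nothing.
It fails at once if the blue lever is pushed off its place (over 0.35 rad) (value of joint blue_lever above 0.35 rad).
It fails at once if a bystander (glass, mug, jug, tamper, cups, canister, scale) is shifted by more than 30 mm or tipped over (distance of any of glass, mug, pitcher, tamper, cup_stack, canister, scale from where it was at the start of the episode above 0.03 m or angle between any of glass, mug, pitcher, tamper, cup_stack, canister, scale's own z axis and vertical above 0.5 rad).
It also fails if it takes over 64 s, if anything falls off the work surface, if the arm or the gripper's body presses on something with over 40 N, if the wrist force passes 120 N, or if a joint passes its speed limit or range.

ROBOT

A 6-joint arm with a two-finger parallel gripper is mounted at the origin on the work surface. World frame = base frame: x ahead of the robot, y to its left, z up, the work surface at z = 0. Lengths are in mm, angles in rad, forces in N, time in s.
With the tool pointing down it reaches from about 350 to 775 mm from the base axis. Payload 7.3 kg.
Tool frame: the origin (TCP) lies at the very end of the fingers, on their centre line; the grasp point (between the pads) lies 19 mm behind it (bot.grip_point_offset is the distance from the TCP to the grasp point, in mm); z points along the fingers, y is the line along which they close (so a half turn about z gives the same grasp; the last joint's range is limited). The gripper opens to 92 mm and grips with 3 to 60 N. Pads are 19 mm wide; open, the fingers measure 130 mm over their backs; the gripper's body (75 mm by 190 mm) begins 47 mm behind the grasp point.
Start: joints at [-1.278, 0.342, 1.524, -0, 1.275, -0.146], TCP at [223.072, -475.272, 226.741] pointing down, gripper open.
Joint ranges: [-2.53, 2.53], [-0.77, 2.02], [0.04, 2.7], [-1, 4.14], [0.28, 2.66], [-3.11, 3.11]. Speed limits (rad/s): [2.57, 2.57, 3.14, 3.14, 3.14, 3.14].

INTERFACE

Orientations are given as [roll, pitch, yaw] about the fixed x, y, z axes, in that order (R = Rz(yaw) Ry(pitch) Rx(roll)).
In Python, from plant import bot gives the robot as it stands. The module is installed in compiled form; this text tells all that it offers.
- The arm moves only by the shell command python3 -m jog 'ROWS' [OPENING]. ROWS is JSON, a list of rows, each a list of 6 numbers: the shift along the tool's x, y, z in mm, then the turn, a rotation vector about the tool's x, y, z in rad. In form: [[dx, dy, dz, rx, ry, rz], ...]. A call has 1 to 12 rows; each row shifts and turns the commanded pose from where the row before left it, along the tool's axes as they then stand; what a row does not reach is not made up. A row lasts 1/10 s, in which the tool goes at most 50 mm and 8.59 degrees, less where a joint would pass 70% of its speed; a pose out of reach is approached as far as the arm can. A call with a gripper value outside its range is refused whole. OPENING is the opening in per cent of the stroke, from 0 (shut) to 100 (fully open), set as the call begins (- or left out, the last holds). The fingers move at their own pace and stop on an object; the grip force is fixed at half the most. Time passes only in rows, so rows that do not move let the fingers close. It gives the time, the measured TCP pose, the force, the opening and the grip force at its end, in the units of the state.
- bot.get_obs(): the state, without advancing time (a new reading comes with each control period).
- bot.capture(name): name is "side" or "top"; returns the picture (384x512x3 uint8, red, green, blue); there is no depth.
- bot.camera_model(name): a dict with "fx", "fy", "cx", "cy" (pixels), "position" and "orientation" of the camera in the world. Camera axes: x right, y down, z forward; pixel columns grow to the right and rows downward; lengths in mm; the calibration is good to about 2 mm. A picture is of the moment at which its call begins. camera_model takes no time and is no camera call.
- bot.close_job(): hands the job in; it is judged then, once.
Trained networks look in the newest picture that a camera, given by its name, has taken for a name from the list of things; names that differ only in an ending like _2 or _b are one class to them, and where a whole thing is asked for, a point or a joint stands for the part that bears it (a point fixed in the world has none). Each returns a list of dicts, best first, with "p" (0 to 1); they miss things now and then, are a little off and sometimes report something else, mostly with a low value. They report only what shows in the picture. A call takes as long as a camera call.
- bot.outline_of(target, camera): "mask" (384x512 bool, what is visible of it) and "pixel" ([column, row] in pixels, amid what is visible of it).
The state is a dict: "time": time; "joint_positions": joint angles; "dq": joint speeds; "tau": joint torques, N m; "tool_pos": TCP position; "tcp_rot": TCP orientation; "contact_force": force on the tool from outside, world axes, zero at the start; "moment": the same for the moment, N m; "grip_width": finger opening in mm; "finger_force": force on a finger pad.
Only numpy, scipy, OpenCV 4.12 (cv2) and the standard library are available. Lean on these libraries where they do the work, as an engineer would, in place of code of your own. Each camera call takes 0.05 s, during which the arm holds its last target. There are 200 camera calls.

## Working session

There is one attempt and no reset: what is moved stays moved. The work goes in short steps, Python scripts to look and compute and a shell command to move; the robot and the scene stay as the last step left them, time stands still between calls to the robot, and variables do not carry over. Pictures are saved under pics/ and viewed, at most 10 in all, crops included, and the job is handed in when it is done.

```bash
mkdir -p pics; python3 - <<'E'
from plant import bot
import cv2,numpy as np
ims=[]
for c in ("top","side"):
    im=bot.capture(c); ims.append(im)
    m=bot.camera_model(c); print(c,m)
    for t in ("latch_top","lid_edge","lid_hinge","latch","case","lid","glass","mug"):
        r=bot.outline_of(t,c)
        for d in r[:1]: print(t,d['p'],d['pixel'],d['mask'].sum())
cv2.imwrite('pics/top.png',ims[0][:,:,::-1]);cv2.imwrite('pics/side.png',ims[1][:,:,::-1])
o=bot.get_obs();print(o['time'],o['tool_pos'],o['tcp_rot'],o['joint_positions'])
E
```

```text
top {'fx': 491.77085695708524, 'fy': 491.77085695708524, 'cx': 251.36339115816898, 'cy': 190.04370342722962, 'position': array([ 337.12481598,   13.99438386, 1749.63592197]), 'orientation': array([-3.0432466 , -0.01610565, -1.58163223])}
lid_edge 0.91 [227.6, 157.1] 4694
lid_hinge 0.56 [227.1, 156.9] 4733
latch 0.63 [224.0, 157.3] 4704
case 0.78 [223.3, 160.4] 4808
lid 0.7 [226.8, 155.8] 4674
glass 0.7 [164.9, 154.7] 448
mug 0.94 [293.5, 161.1] 530
side {'fx': 460.8937607709712, 'fy': 460.8937607709712, 'cx': 258.0528859994402, 'cy': 200.52016885094002, 'position': array([ 332.91910482, 1355.73399556,  875.8835327 ]), 'orientation': array([-2.06718246,  0.01872653, -3.03521425])}
latch_top 0.52 [236.5, 207.7] 179
lid_edge 0.95 [221.3, 219.0] 2627
lid_hinge 0.58 [221.4, 216.8] 2645
latch 0.63 [203.5, 267.3] 736
case 0.65 [220.7, 230.8] 4515
lid 0.57 [222.7, 217.0] 2588
glass 0.63 [204.6, 266.7] 748
mug 0.24 [223.0, 222.6] 2516
0.9 [ 223.07374042 -475.26278468  226.7238901 ] [3.14154457e+00 2.33129720e-05 4.38794181e-01] [-1.27798165e+00  3.42024273e-01  1.52411147e+00 -1.67976641e-05
  1.27540595e+00 -1.45974611e-01]
```

View pics/top.png

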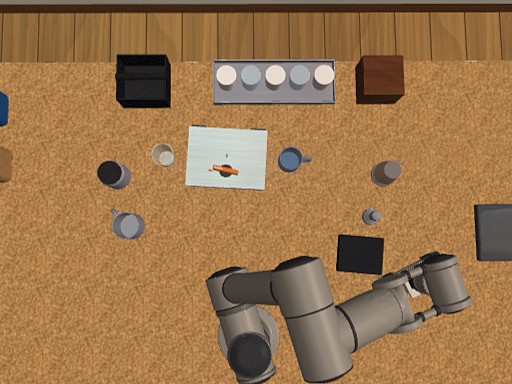

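View pics/side.png

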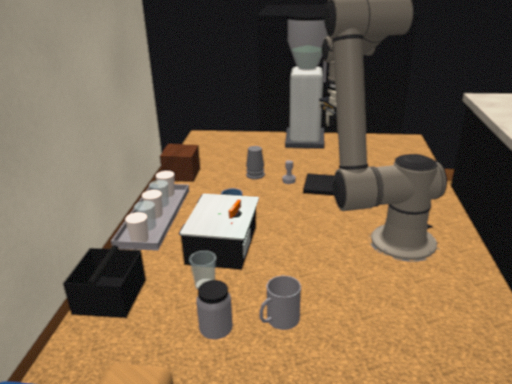

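The top view shows the lid, columns 187–267 and rows 126–189, with the orange wing at (225,170) near its front edge. The glass is at (163,154) on the left and the mug at (290,160) on the right. The side view agrees. Next I fit the box pose.

```bash
cat > h.py <<'E'
from plant import bot
import cv2,numpy as np
from scipy.spatial.transform import Rotation as R
from scipy.optimize import least_squares
def ray(c,px):
    m=bot.camera_model(c)
    d=np.array([(px[0]-m['cx'])/m['fx'],(px[1]-m['cy'])/m['fy'],1.])
    return np.array(m['position']),R.from_euler('xyz',m['orientation']).as_matrix()@d
def atz(c,px,z):
    p,d=ray(c,px); return p+d*(z-p[2])/d[2]
def proj(c,P):
    m=bot.camera_model(c)
    q=(np.atleast_2d(P)-m['position'])@R.from_euler('xyz',m['orientation']).as_matrix()
    return np.c_[q[:,0]/q[:,2]*m['fx']+m['cx'],q[:,1]/q[:,2]*m['fy']+m['cy']]
def orange(im):
    h=cv2.cvtColor(im,cv2.COLOR_RGB2HSV)
    return (h[...,0]>4)&(h[...,0]<14)&(h[...,1]>190)&(h[...,2]>150)
E
python3 - <<'E'
from h import *
for c in("top","side"):
    im=cv2.imread(f'pics/{c}.png')[:,:,::-1]
    im=np.ascontiguousarray(im)
    hsv=cv2.cvtColor(im,cv2.COLOR_RGB2HSV)
    w=((hsv[...,2]>175)&(hsv[...,1]<60)).astype(np.uint8)
    n,l,s,_=cv2.connectedComponentsWithStats(w)
    k=1+np.argmax([s[i,4] if (150<s[i,0]<250 and s[i,1]>110) else 0 for i in range(1,n)])
    cs,_=cv2.findContours((l==k).astype(np.uint8),0,2)
    ct=max(cs,key=cv2.contourArea)
    hull=cv2.convexHull(ct)
    q=cv2.approxPolyDP(hull,6,True)[:,0].astype(float)
    W=np.array([atz(c,p,121) for p in q]);print(c,s[k],q.tolist());print(W.round(1))
    print('edges',np.linalg.norm(W-np.roll(W,-1,0),axis=1))
    print('rect',cv2.minAreaRect(np.array([atz(c,p,121)[:2] for p in hull[:,0].astype(float)],np.float32)))
    o=orange(im);o[:130]=0;ys,xs=np.nonzero(o);sel=(abs(xs-230)<25)&(ys<230);xs,ys=xs[sel],ys[sel]
    print('knob',len(xs),xs.min(),xs.max(),ys.min(),ys.max(),atz(c,(xs.mean(),ys.mean()),155))
    if c=='top':
        P=np.array([atz(c,p,159)[:2] for p in zip(xs,ys)]);print('wing dir',cv2.fitLine(P.astype(np.float32),2,0,.1,.1).ravel())
        big=cv2.resize(im[110:210,140:320],None,fx=4,fy=4,interpolation=2);cv2.imwrite('pics/c1.png',big[:,:,::-1])
for t in ("glass","mug","canister","pitcher","scale"):
    bot.capture("top") if t=="glass" else 0
    d=bot.outline_of(t,"top")
    if d: print(t,d[0]['p'],d[0]['pixel'],atz("top",d[0]['pixel'],60).round())
E
```

```text
top [ 185  126   83   64 4414] [[189.0, 126.0], [266.0, 130.0], [264.0, 189.0], [185.0, 184.0]]
[[716.  193.5 121. ]
 [700.4 -65.5 121. ]
 [500.6 -56.1 121. ]
 [519.8 206.5 121. ]]
edges [259.50915412 200.0111222  263.28491226 196.65146403]
rect ((608.610107421875, 68.94184112548828), (264.1093444824219, 200.7652130126953), 86.3525619506836)
knob 64 213 237 166 173 [561.07497423  64.8350211  155.        ]
wing dir [1.9886491e-01 9.8002690e-01 5.6051410e+02 6.4708115e+01]
side [ 180  194   79   45 2356] [[258.0, 198.0], [242.0, 238.0], [180.0, 232.0], [203.0, 194.0]]
[[497.1 -47.2 121. ]
 [517.9 208.9 121. ]
 [712.8 190.3 121. ]
 [695.2 -63.2 121. ]]
edges [256.87450341 195.7570285  254.07213811 198.7025594 ]
rect ((606.2279052734375, 69.04285430908203), (268.8310241699219, 204.24386596679688), 86.38835144042969)
knob 16 230 239 201 216 [559.50467337  84.84611651 155.        ]
glass 0.59 [163.2, 153.9] [632. 289.  60.]
mug 0.89 [290.3, 160.5] [ 606. -152.   60.]
canister 0.75 [110.5, 176.0] [557. 470.  60.]
pitcher 0.87 [128.7, 226.0] [384. 405.  60.]
scale 0.85 [362.7, 254.7] [ 278. -394.   60.]
```

View pics/c1.png

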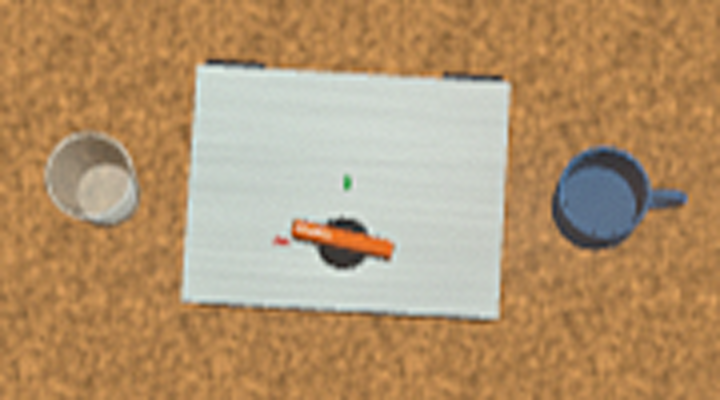

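The crop shows the wing from (291,228) to (395,250), turned about 0.13 rad past the box's y axis. The knob disc is centred at (343,243) and there is free counter on both sides. The box yaw is about -0.063 rad and the knob is at about (562,70). I'm moving above it.

```bash
python3 -m jog '[[41,-26.6,0,0,0,0],[41,-26.6,0,0,0,0],[41,-26.6,0,0,0,0],[41,-26.6,0,0,0,0],[41,-26.6,0,0,0,0],[41,-26.6,0,0,0,0],[41,-26.6,0,0,0,0],[41,-26.6,0,0,0,0],[41,-26.6,0,0,0,0],[41,-26.6,0,0,0,0],[41,-26.6,0,0,0,0]]' 60
python3 -m jog '[[0,0,0,0,0,-0.133],[0,0,0,0,0,-0.133],[0,0,0,0,0,-0.133],[0,0,0,0,0,-0.133],[0,0,0,0,0,-0.133],[0,0,0,0,0,-0.133],[0,0,0,0,0,-0.133],[0,0,0,0,0,0],[0,0,0,0,0,0]]'
```

```text
time: 2.3
tool_pos: [507.9, -16.8, 226.9]
tcp_rot: [3.141, -0.0, 0.439]
contact_force: [1.8, -0.7, 0.5]
grip_width: 55.2
finger_force: 0.0
time: 3.2
tool_pos: [507.0, -18.8, 226.7]
tcp_rot: [3.142, 0.0, 1.366]
contact_force: [0.7, -0.0, 0.6]
grip_width: 54.8
finger_force: 0.0
```

```bash
python3 -m jog '[[32.7,11.9,0,0,0,0],[32.7,11.9,0,0,0,0],[32.7,12,0,0,0,0],[0,0,25,0,0,0],[0,0,25,0,0,0],[0,0,0,0,0,0],[0,0,0,0,0,0]]'
python3 - <<'E'
from h import *
im=bot.capture("side");cv2.imwrite('pics/s2.png',cv2.resize(im[130:260,150:320],None,fx=4,fy=4,interpolation=2)[:,:,::-1])
E
```

```text
time: 3.9
tool_pos: [561.7, 70.1, 177.0]
tcp_rot: [-3.141, 0.0, 1.368]
contact_force: [0.4, 1.0, 1.2]
grip_width: 54.9
finger_force: 0.0
```

View pics/s2.png

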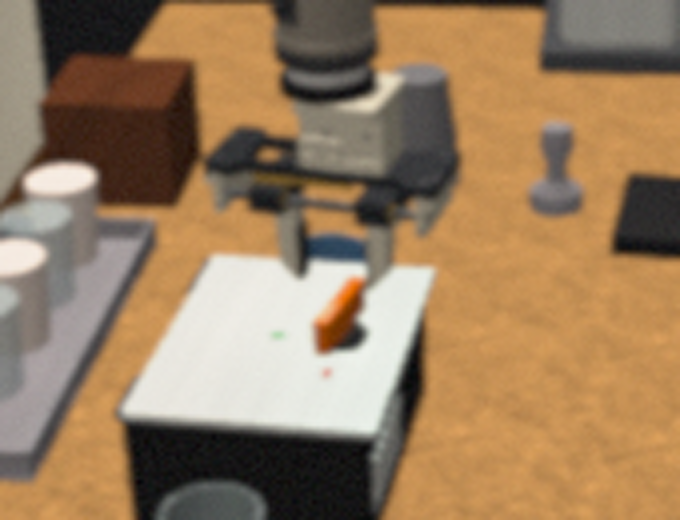

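The side view shows the open fingers, tips at (295,270) and (378,280), straddling the wing, which runs from (318,335) to (360,285). Alignment is good, so I lower and grip.

```bash
python3 -m jog '[[0,0,15,0,0,0],[0,0,15,0,0,0],[0,0,12,0,0,0],[0,0,0,0,0,0],[0,0,0,0,0,0]]'
python3 -m jog '[[0,0,0,0,0,0],[0,0,0,0,0,0],[0,0,0,0,0,0],[0,0,0,0,0,0],[0,0,0,0,0,0],[0,0,0,0,0,0],[0,0,0,0,0,0],[0,0,0,0,0,0]]' 0
```

```text
time: 4.45
tool_pos: [562.2, 70.1, 135.5]
tcp_rot: [3.14, -0.0, 1.369]
contact_force: [-0.2, 0.4, 1.4]
grip_width: 55.2
finger_force: 0.0
time: 5.25
tool_pos: [561.2, 70.3, 134.7]
tcp_rot: [-3.141, 0.0, 1.37]
contact_force: [-2.9, 0.5, 2.7]
grip_width: 13.5
finger_force: 29.8
```

```bash
python3 -m jog '[[0,0,0,0,0,0.08],[0,0,0,0,0,0.08],[0,0,0,0,0,0.08],[0,0,0,0,0,0.08],[0,0,0,0,0,0.08],[0,0,0,0,0,0.08],[0,0,0,0,0,0.08],[0,0,0,0,0,0.08],[0,0,0,0,0,0.08],[0,0,0,0,0,0.08]]'
python3 -m jog '[[0,0,0,0,0,0.08],[0,0,0,0,0,0.08],[0,0,0,0,0,0.08],[0,0,0,0,0,0.08],[0,0,0,0,0,0.08],[0,0,0,0,0,0.08],[0,0,0,0,0,0.08],[0,0,0,0,0,0.06],[0,0,0,0,0,0],[0,0,0,0,0,0]]'
python3 -c "
from plant import bot;o=bot.get_obs();print(o['moment'],o['contact_force'],o['joint_positions'])"
```

```text
time: 6.25
tool_pos: [560.3, 70.9, 134.5]
tcp_rot: [-3.139, 0.002, 0.567]
contact_force: [-6.2, 2.8, 3.8]
grip_width: 14.0
finger_force: 29.9
time: 7.25
tool_pos: [560.1, 71.7, 134.5]
tcp_rot: [-3.14, 0.003, -0.05]
contact_force: [-6.9, 4.8, 3.5]
grip_width: 13.8
finger_force: 29.9
[ 0.98788452  1.05912318 -0.02131236] [-6.9354798   4.79711608  3.53335674] [-0.00962346  0.50199149  1.54096792  0.00237983  1.10201078  1.61022251]
```

```bash
python3 -m jog '[[0,0,0,0,0,0.04],[0,0,0,0,0,0.04],[0,0,0,0,0,0],[0,0,0,0,0,0]]'
python3 -c "
from plant import bot;o=bot.get_obs();print(o['moment'],o['contact_force'])"
```

```text
time: 7.65
tool_pos: [560.4, 71.7, 134.6]
tcp_rot: [-3.14, 0.003, -0.128]
contact_force: [-5.5, 6.2, 3.1]
grip_width: 14.4
finger_force: 31.1
[1.04628239 0.88995301 0.76614423] [-5.486763    6.21711177  3.10783332]
```

The stop torque shows (0.77 N m), so I release and rise.

```bash
python3 -m jog '[[0,0,0,0,0,0],[0,0,-10,0,0,0],[0,0,-25,0,0,0],[0,0,-30,0,0,0],[0,0,-30,0,0,0],[0,0,-30,0,0,0],[0,0,-25,0,0,0],[0,0,0,0,0,0],[0,0,0,0,0,0]]' 60
python3 - <<'E'
from h import *
im=bot.capture("side");cv2.imwrite('pics/s3.png',cv2.resize(im[110:260,150:320],None,fx=4,fy=4,interpolation=2)[:,:,::-1])
E
```

```text
time: 8.55
tool_pos: [562.0, 69.9, 285.4]
tcp_rot: [3.142, -0.002, -0.131]
contact_force: [-0.1, -0.5, -0.8]
grip_width: 55.2
finger_force: 0.0
```

View pics/s3.png

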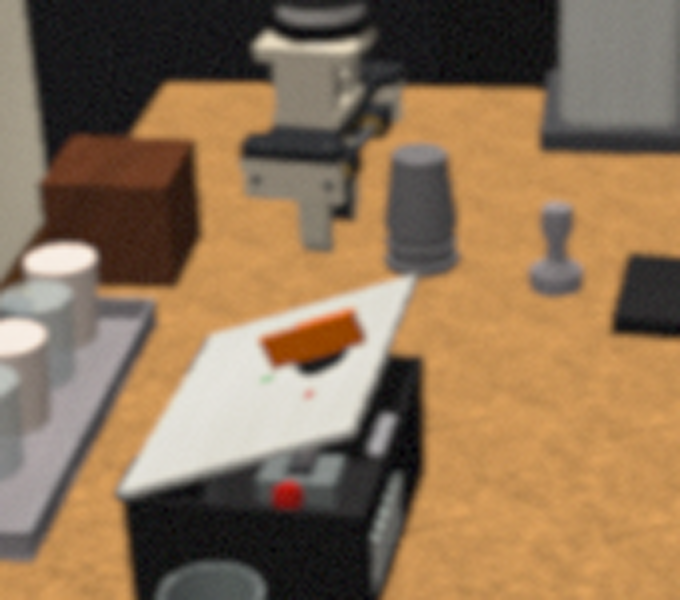

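The lid has sprung to about 0.37 rad and the wing lies along x. The red knob is on the left at crop (288,495). Next: close the fingers, back off and tilt the tool to hook under the front edge.

```bash
python3 -m jog '[[0,0,0,0,0,-0.068],[-30,0,0,0,0,0],[-30,0,0,0,0,0],[-30,0,0,0,0,0],[0,0,0,0,0.1,0],[0,0,0,0,0.1,0],[0,0,0,0,0.1,0],[0,0,0,0,0.1,0],[0,0,0,0,0.1,0],[0,0,0,0,0,0],[0,0,0,0,0,0]]' 0
python3 - <<'E'
from h import *
o=bot.get_obs();print(o['joint_positions'],R.from_euler('xyz',o['tcp_rot']).as_matrix().round(3))
im=bot.capture("side")
d=bot.outline_of("red_lever_tip","side");print([(x['p'],x['pixel'],x['mask'].sum()) for x in d])
b=(np.array([-26,68,84])@R.from_euler('z',-.063).as_matrix().T)+[612.5,68.8,0];print(b,proj("side",b))
e=np.array([[-91,132,187],[-91,-132,187]])@R.from_euler('z',-.063).as_matrix().T+[612.5,68.8,0]
print(proj("side",e))
E
```

```text
time: 9.7
tool_pos: [471.6, 75.8, 284.3]
tcp_rot: [3.141, -0.497, -0.062]
contact_force: [0.4, -1.2, 0.1]
grip_width: 0.5
finger_force: 0.0
[ 0.02759863 -0.04502733  1.93915352 -0.06290906  0.75287229  1.69550433] [[ 0.877 -0.062  0.476]
 [-0.054 -0.998 -0.03 ]
 [ 0.477  0.    -0.879]]
[(0.72, [217.9, 208.2], np.int64(2022)), (0.5, [220.0, 230.5], np.int64(44))]
[590.83274663 138.30201531  84.        ] [[222.75185451 234.68196135]]
[[237.26064229 218.43195888]
 [253.24054067 179.49036334]]
```

```bash
python3 -m jog '[[-16,0,29.5,0,0,0],[-16,0,29.5,0,0,0],[-16,0,29.5,0,0,0],[-16,0,29.5,0,0,0],[17.5,0,9.6,0,0,0],[17.5,0,9.6,0,0,0],[8,0,4,0,0,0],[0,0,0,0,0,0],[0,0,0,0,0,0]]'
python3 -c "
from plant import bot;o=bot.get_obs();print(o['joint_positions'])"
```

```text
time: 10.7
tool_pos: [520.6, 72.6, 150.4]
tcp_rot: [3.141, -0.499, -0.062]
contact_force: [-0.3, 0.2, -0.9]
grip_width: 0.8
finger_force: 0.0
[ 0.01567812  0.23130865  2.06205454 -0.10884405  0.35280824  1.74155593]
```

```bash
python3 -m jog '[[10,0,-8,0,0,0],[10,0,-7,0,0,0],[10,0,-7,0,0,0],[13,0,-7,0,0,0],[13,0,-7,0,0,0],[14,0,-5,0,0,0],[14,0,-5,0,0,0],[0,0,0,0,0,0]]'
python3 - <<'E'
from h import *
im=bot.capture("side");cv2.imwrite('pics/s4.png',cv2.resize(im[90:260,150:320],None,fx=3.5,fy=3.5,interpolation=2)[:,:,::-1])
E
```

```text
time: 11.5
tool_pos: [573.1, 69.5, 232.9]
tcp_rot: [-3.142, -0.502, -0.062]
contact_force: [-1.9, 0.1, -0.3]
grip_width: 0.8
finger_force: 0.7
```

View pics/s4.png

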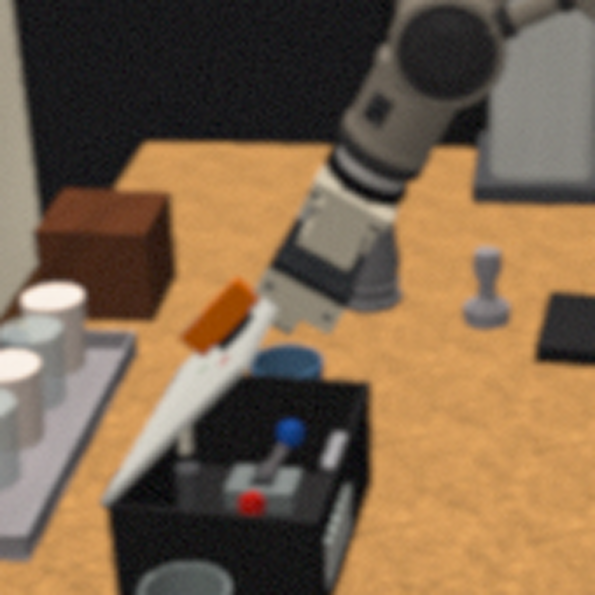

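The lid is at about 0.8 rad, resting on the fingers, with its edge near crop (270,305). Both levers still lean to the front. I continue along the arc.

```bash
python3 -m jog '[[14,0,-3,0,0,0],[14,0,-2,0,0,0],[15,0,0,0,0,0],[15,0,0,0,0,0],[18,0,3,0,0,0],[18,0,3,0,0,0],[17,0,5,0,0,0],[17,0,5,0,0,0],[10,0,5,0,0,0],[10,0,5,0,0,0],[0,0,0,0,0,0],[0,0,0,0,0,0]]'
python3 - <<'E'
from h import *
im=bot.capture("side");cv2.imwrite('pics/s5.png',cv2.resize(im[90:260,150:320],None,fx=3.5,fy=3.5,interpolation=2)[:,:,::-1])
E
```

```text
time: 12.75
tool_pos: [711.3, 60.9, 282.8]
tcp_rot: [3.141, -0.498, -0.062]
contact_force: [-0.6, -0.2, -0.0]
grip_width: 0.2
finger_force: 0.0
```

View pics/s5.png

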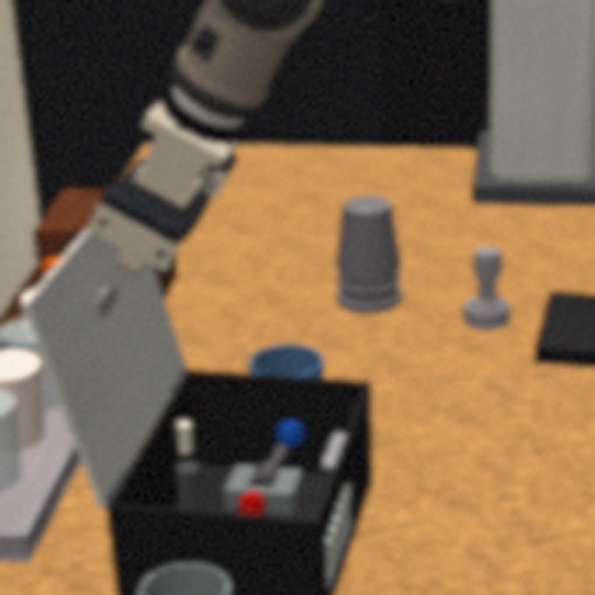

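The lid stands at its stop, leaning back. The plunger is at crop (184,435), the red knob at (252,503) and the blue at (291,432). I retreat and go above the space in front of the red lever.

```bash
python3 -m jog '[[-36,-17.5,-19.7,0,0,0],[-36,-17.5,-19.7,0,0,0],[-36,-17.5,-19.7,0,0,0],[-36,-17.5,-19.7,0,0,0],[0,0,0,0,-0.125,0],[0,0,0,0,-0.125,0],[0,0,0,0,-0.125,0],[0,0,0,0,-0.125,0],[0,0,0,0,0,0],[0,0,0,0,0,0]]'
python3 - <<'E'
from h import *
bot.capture("side")
d=bot.outline_of("red_lever_tip","side");print([(x['p'],x['pixel'],x['mask'].sum()) for x in d])
E
```

```text
time: 13.8
tool_pos: [552.7, 140.8, 283.2]
tcp_rot: [3.141, -0.001, -0.063]
contact_force: [-0.1, -0.4, 0.3]
grip_width: 0.5
finger_force: 0.0
[(0.36, [221.0, 230.4], np.int64(39))]
```

```bash
python3 -m jog '[[-3,0,40,0,0,0],[0,0,40,0,0,0],[0,0,40,0,0,0],[0,0,30,0,0,0],[0,0,30,0,0,0],[0,0,28,0,0,0],[0,0,0,0,0,0],[0,0,0,0,0,0]]'
python3 -m jog '[[10,0,0,0,0,0],[10,0,0,0,0,0],[10,0,0,0,0,0],[10,0,0,0,0,0],[10,0,0,0,0,0],[10,0,0,0,0,0],[10,0,0,0,0,0],[6,0,0,0,0,0],[0,0,0,0,0,0],[0,0,0,0,0,0]]'
```

```text
time: 14.7
tool_pos: [549.6, 141.3, 77.2]
tcp_rot: [-3.142, -0.001, -0.062]
contact_force: [0.2, -0.2, 0.9]
grip_width: 0.3
finger_force: 0.0
time: 15.7
tool_pos: [625.9, 136.3, 75.9]
tcp_rot: [3.142, -0.0, -0.062]
contact_force: [0.6, -0.5, 0.9]
grip_width: 0.4
finger_force: 0.0
```

```bash
python3 -m jog '[[4,0,0,0,0,0],[3,0,0,0,0,0],[0,0,0,0,0,0],[0,0,0,0,0,0]]'
python3 -m jog '[[3,0,0,0,0,0],[0,0,0,0,0,0],[0,0,0,0,0,0]]'
```

```text
time: 16.1
tool_pos: [629.1, 136.2, 75.8]
tcp_rot: [3.141, 0.008, -0.062]
contact_force: [-12.3, 0.3, 6.0]
grip_width: 0.2
finger_force: 6.3
time: 16.4
tool_pos: [629.4, 136.2, 75.6]
tcp_rot: [3.14, 0.014, -0.061]
contact_force: [-21.4, 0.3, 13.1]
grip_width: 0.4
finger_force: 10.8
```

The stop is reached: force rises with no further motion. I retreat.

```bash
python3 -m jog '[[-10,0,0,0,0,0],[-20,0,0,0,0,0],[-20,0,0,0,0,0],[0,0,-40,0,0,0],[0,0,-40,0,0,0],[0,0,-40,0,0,0],[0,0,-40,0,0,0],[-40,0,-20,0,0,0],[-40,0,0,0,0,0],[-40,0,0,0,0,0],[0,0,0,0,0,0],[0,0,0,0,0,0]]'
python3 - <<'E'
from h import *
im=bot.capture("side");cv2.imwrite('pics/s6.png',cv2.resize(im[90:340,150:350],None,fx=2.4,fy=2.4,interpolation=2)[:,:,::-1])
E
```

```text
time: 17.6
tool_pos: [466.0, 146.5, 257.0]
tcp_rot: [-3.141, -0.002, -0.062]
contact_force: [-0.8, -0.0, -0.1]
grip_width: 0.2
finger_force: 0.0
```

View pics/s6.png

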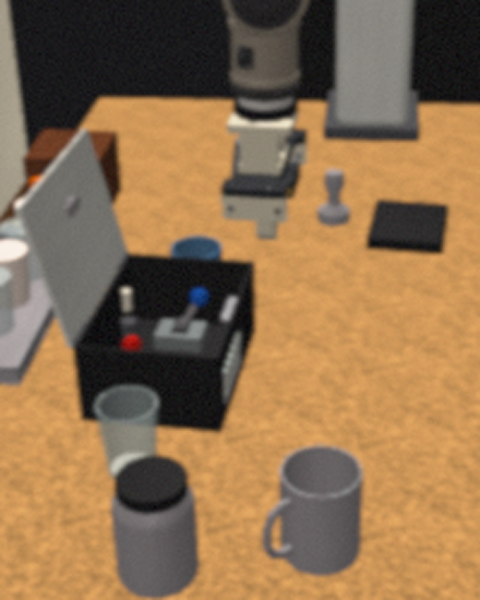

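The final view shows the lid open at its stop and the red knob over to the back at (132,343). The blue knob is still forward at (200,297), and the glass, mug, jug and canister look undisturbed.

```bash
python3 -c "
from plant import bot;print(bot.close_job())"
```

```text
the job is handed in; nothing more can be done
None
```

The job is handed in, with no verdict returned: the knob was turned to its stop, the lid stands open, the red lever is fully over to the back, and the blue lever and the bystanders in view look unmoved.

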